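Wedge the carton row tight in the transport tray

ROBOT

A 6-joint arm with a two-finger parallel gripper is mounted at the origin on a cart in front of the work surface, level with it; the furniture and walls round the work are solid. World frame = base frame: x ahead of the robot, y to its left, z up, the work surface at z = 0. Lengths are in m, angles in rad, forces in N, time in s.
With the tool pointing down it reaches from about 0.275 to 0.75 m from the base axis. Payload 10.2 kg.
Tool frame: the origin (TCP) lies on the centre line of the jaws, within the pads' length; the fingertips stand 17 mm ahead of it and the grasp point (between the pads) lies 2 mm behind it (r.tip_extent is the distance from the TCP to the fingertips, in m); z points along the fingers, y is the line along which they close (so a half turn about z gives the same grasp; the last joint's range is limited). The gripper opens to 85 mm and grips with 20 to 120 N. Pads are 22 mm wide; open, the fingers measure 114 mm over their backs; the gripper's body (76 mm by 85 mm) begins 54 mm behind the grasp point. The pads swing forward as they close: fully open they stand 13 mm farther back than shut.
Start: joints at [1.118, 0.313, 1.498, -0, 1.331, -0.223], TCP at [0.12, 0.511, 0.248] pointing down, gripper open.
Joint ranges: [-2.94, 2.94], [-0.97, 2.17], [0.19, 2.56], [-1.23, 4.37], [0.02, 3.11], [-2.88, 2.88]. Speed limits (rad/s): [2.39, 2.39, 3.01, 3.14, 3.14, 3.14].

INTERFACE

Orientations are given as a rotation vector (axis times angle).
In Python, from rig import r gives the robot as it stands. Calls block until the motion is done:
- r.move_to(position, orientation): joint-space move of the TCP to a pose.
- r.move_l(position, orientation=None, max_speed=0.15): straight line of the TCP; orientation=None keeps the orientation; max_speed is the mean speed in m/s.
- r.goto_joints(angles): joint-space move.
- r.grip(opening): finger opening in m; the grip force is fixed at half the most; returns when the fingers have stopped.
- r.sleep(seconds).
- r.ik(position, orientation): joint angles nearest the present ones, or None.
- r.read_camera(name): name is "scene" or "top" or "wrist"; returns the picture (384x512x3 uint8, red, green, blue); there is no depth.
- r.camera_model(name): a dict with "mtx" (3x3 intrinsics, pixels), "extrinsics" (4x4, takes a point from camera to world coordinates). Camera axes: x right, y up, looking along -z (the intrinsics and any distortion apply to the point x, -y, -z); pixel columns grow to the right and rows downward; lengths in m; the calibration is good to about 2 mm. The wrist camera is an equidistant fisheye: a pixel r from the principal point sees the ray r / f radians off the axis. A picture is of the moment at which its call begins: read the wrist's pose just before it. camera_model takes no time and is no camera call; for the wrist camera it gives the pose at the moment of the call.
A pose or a line that the arm cannot do raises r.PlanningError and nothing moves.
- r.sign_off(): hands the job in; it is judged then, once.
Readings, each from a call of its own:
- r.get_clock(): time.
- r.get_joint_positions(): joint angles.
- r.get_qvel(): joint speeds.
- r.get_tau(): joint torques, N m.
- r.get_eef_pos(): TCP position.
- r.get_tcp_rot(): TCP orientation.
- r.get_wrist_force(): force on the tool from outside, world axes, zero at the start.
- r.get_ft_torque(): the same for the moment, N m.
- r.get_gripper_width(): finger opening in m.
- r.get_grasp_force(): force on a finger pad.
Only numpy, scipy, OpenCV 4.12 (cv2) and the standard library are available. Lean on these libraries where they do the work, as an engineer would, in place of code of your own. Each camera call takes 0.05 s, during which the arm holds its last target. There are 200 camera calls.

TASK

Three cartons stand in a row in the aluminium transport tray and still have play. Take the orange wedge by its handle, set it narrow end down and lengthwise into the gap between the black carton and the end wall of the tray, about the middle of the tray's width, and press it straight down until it stands fully home on the tray floor, so that the row is squeezed tight against the green sprung plate at the other end. Then let go of it and leave it standing there.

Things in the scene. Friction and masses are not known exactly. Their poses are not given: they have to be found in the camera images.
- wedge_grip (a point): Centre of the handle of the orange plastic wedge. The handle is 20 mm wide in x, 44 mm long in y and reaches from 46 to 92 mm above the wedge's underside; this point lies 70 mm above the underside. z is up. A thinner blue wedge and a wider grey block with like handles stand near it and do not fit; the three may stand in any order.
- wedge: The orange wedge, 70 g, standing upright on its narrow end; origin at the centre of its underside, z up. Its body, under the handle, is 70 mm long in y, 48 mm high, and grows evenly in x from 16 mm wide at the underside (edges bevelled 3 mm) to 46 mm, alike on both sides: either way round fits.
- gap (a point): Point on the tray floor (4 mm above the table) in the gap, 20 mm from the end wall, mid-width: here the wedge's underside belongs, within about 2 mm when home. x runs along the row from the cartons to the end wall, z up. The gap is 32 to 35 mm in x, 120 mm in y. Black carton and end wall are 36 mm high above the floor, side walls 20 mm. Tray fixed, 265 x 132 mm; cartons loose on a slick floor.
- plate (a joint): Travel in m of the green sprung plate at the other end of the tray: 0 when free, growing as the row is pressed against it (0.6 N per mm, stop at 0.011). About 0.003 with the wedge fully home. Driving the wedge home takes about 3 to 9 N downwards over the last 12 mm; friction then keeps it there when it is let go.
There are look-alikes about, which are no part of the job. Of the things like the wedge, leave any that is pink or purple; of the rest the larger one is meant.

How it is judged:
By the outcome, as a careful person would: the job done as asked, in the order asked, and still so for the second after the job is handed in, with the robot touching nothing.
It also fails if it takes over 38 s, if anything falls off the work surface, if the arm or the gripper's body presses on something with over 40 N, if the wrist force passes 120 N, or if a joint passes its speed limit or range.

## Working session

There is one attempt and no reset: what is moved stays moved. The work goes in short steps, each a Python script; the robot and the scene stay as the last script left them, time stands still between calls to the robot, and variables do not carry over. Pictures are saved under pics/ and viewed, at most 10 in all, crops included, and the job is handed in when it is done.

```bash
mkdir -p pics; ls; python3 - <<'E'
from rig import r
import cv2,numpy as np
a=r.read_camera("scene");b=r.read_camera("top")
for n,i in(("scene",a),("top",b)):
    cv2.imwrite(f"pics/{n}0.png",i[:,:,::-1])
    m=r.camera_model(n);print(n,np.round(m["mtx"],1).tolist(),np.round(m["extrinsics"],3).tolist(),[k for k in m])
print(r.get_clock(),r.get_tcp_rot(),r.tip_extent)
E
```

```text
pics
scene [[401.0, 0.0, 251.7], [0.0, 401.0, 188.1], [0.0, 0.0, 1.0]] [[0.642, 0.404, -0.651, -0.142], [-0.767, 0.355, -0.535, -0.504], [0.015, 0.843, 0.538, 0.621], [0.0, 0.0, 0.0, 1.0]] ['mtx', 'extrinsics']
top [[465.7, 0.0, 256.1], [0.0, 465.7, 198.5], [0.0, 0.0, 1.0]] [[0.007, 0.991, -0.133, 0.324], [-1.0, 0.007, 0.004, 0.033], [0.005, 0.133, 0.991, 1.377], [0.0, 0.0, 0.0, 1.0]] ['mtx', 'extrinsics']
0.1 [-3.60107836e-01 -3.12047418e+00  1.71232068e-03] 0.017
```

View pics/scene0.png

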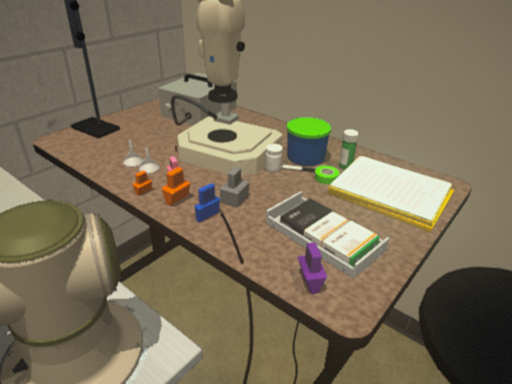

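View pics/top0.png

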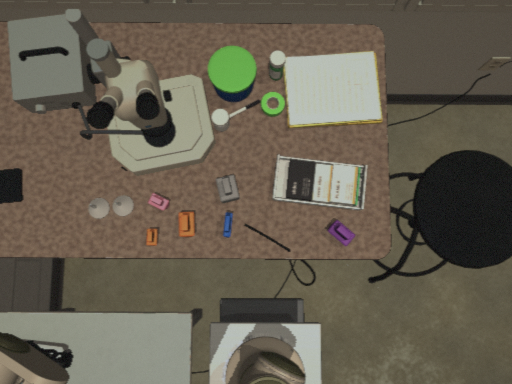

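The scene shows these possible "wedges":
- Large orange: scene (176,187), top (187,223).
- Small orange: scene (142,183), top (152,236).
- Pink: scene (173,163), top (159,201).
- Purple: scene (313,268), top (341,232).
- Blue (228,223) and grey (228,188) in the top view, which do not fit.

I choose the large orange. The tray is at top (320,182). Its black carton is on the left, so the gap is at about (280,180).

```bash
cat > h.py <<'E'
import numpy as np,cv2
from scipy.spatial.transform import Rotation as R
from rig import r
def rays(m,px,fish=False):
    px=np.asarray(px,float).reshape(-1,2);K=m["mtx"]
    u=(px[:,0]-K[0,2])/K[0,0];v=(px[:,1]-K[1,2])/K[1,1]
    if fish:
        t=np.hypot(u,v)+1e-12;s=np.sin(t)/t
        d=np.c_[u*s,-v*s,-np.cos(t)]
    else: d=np.c_[u,-v,-np.ones_like(u)]
    E=m["extrinsics"];return E[:3,3],d@E[:3,:3].T
def plane(m,px,z,fish=False):
    o,d=rays(m,px,fish);return o+d*((z-o[2])/d[:,2])[:,None]
def orange(img):
    h=cv2.cvtColor(img,cv2.COLOR_RGB2HSV)
    return cv2.inRange(h,(5,190,110),(16,255,255))
def biggest(mask):
    c,_=cv2.findContours(mask,0,2);return sorted(c,key=cv2.contourArea)[::-1]
def down(yaw): # tool z down, closing axis y along world angle yaw+90deg
    return (R.from_euler('z',yaw)*R.from_euler('x',np.pi)).as_rotvec()
def E():
    pass
E
python3 - <<'E'
from h import *
for n in("top","scene"):
    im=cv2.imread(f"pics/{n}0.png")[:,:,::-1].copy();m=r.camera_model(n)
    for c in biggest(orange(im))[:3]:
        (cx,cy),wh,a=cv2.minAreaRect(c);print(n,cx,cy,wh,a,cv2.contourArea(c),plane(m,[cx,cy],.05).round(3))
m=r.camera_model("top")
px=[[276,157],[367,166],[365,208],[273,199]]
P=plane(m,px,.03);print(P.round(3),np.linalg.norm(np.diff(P,axis=0),axis=1))
a=cv2.imread("pics/top0.png");b=cv2.imread("pics/scene0.png")
A=cv2.resize(a[145:245,140:270],None,fx=3,fy=3,interpolation=2);B=cv2.resize(a[145:215,265:375],None,fx=3.6,fy=3.6,interpolation=2)
C=cv2.resize(b[150:225,125:255],None,fx=3,fy=3,interpolation=2);
W=np.zeros((560,800,3),np.uint8)
for i,(x,y) in((A,(0,0)),(B,(400,0)),(C,(0,310))):W[y:y+i.shape[0],x:x+i.shape[1]]=i[:,:800-x]
cv2.imwrite("pics/crop.png",W)
m=r.camera_model("wrist");print(m["mtx"],m["extrinsics"].round(3),r.get_eef_pos())
E
```

```text
scene 172.61312866210938 184.18612670898438 (23.536149978637695, 35.03677749633789) 43.451839447021484 367.0 [[0.424 0.235 0.05 ]]
scene 139.27047729492188 181.5245819091797 (16.00461196899414, 19.717679977416992) 50.194427490234375 137.5 [[0.374 0.312 0.05 ]]
scene 177.0 177.0 (0.0, 0.0) 0.0 0.0 [[0.457 0.254 0.05 ]]
[[ 0.629 -0.031  0.03 ]
 [ 0.604 -0.299  0.03 ]
 [ 0.48  -0.291  0.03 ]
 [ 0.504 -0.022  0.03 ]] [0.26964246 0.12504214 0.26926141]
[[297.31863964   0.         251.97779222]
 [  0.         297.31863964 187.37068678]
 [  0.           0.           1.        ]] [[ 0.227 -0.935 -0.273  0.051]
 [ 0.974  0.218  0.065  0.527]
 [-0.001 -0.281  0.96   0.374]
 [ 0.     0.     0.     1.   ]] [0.1194858  0.51101007 0.24780336]
```

View pics/crop.png

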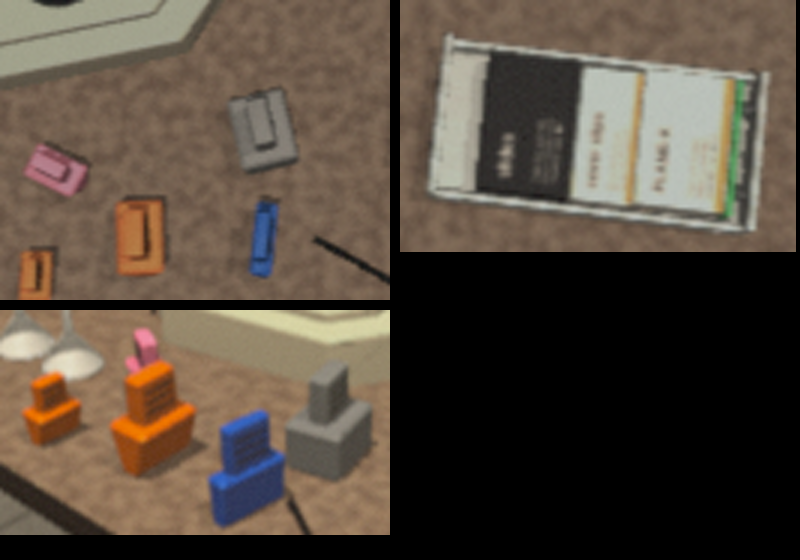

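The crop confirms the choice: the larger orange wedge is the one in the middle of the lower row, standing clear of the others, with its long side close to world x. The gap is at the tray's left end, against the black carton. Next I take close looks with the wrist camera.

```bash
python3 - <<'E'
from h import *
import json
D={}
def look(n,p,yaw):
    r.move_to(p,down(yaw));r.sleep(.15)
    m=r.camera_model("wrist");im=r.read_camera("wrist")
    cv2.imwrite(f"pics/{n}.png",im[:,:,::-1]);D[n]={k:np.asarray(v).tolist() for k,v in m.items()}
    print(n,r.get_clock(),r.get_eef_pos(),r.get_joint_positions().round(2) if hasattr(r.get_joint_positions(),'round') else r.get_joint_positions())
look("wt",[.555,-.055,.24],np.pi-.09)
look("ww",[.43,.235,.24],np.pi)
json.dump(D,open("cam.json","w"))
a=cv2.imread("pics/wt.png");b=cv2.imread("pics/ww.png")
cv2.imwrite("pics/both.png",np.vstack([cv2.resize(i,(400,300)) for i in(a,b)]))
E
```

```text
wt 2.8333 [ 0.55503237 -0.05455156  0.24004828] [-0.31  0.39  1.41  0.    1.34 -1.79]
ww 4.2333 [0.4305119  0.23433296 0.23988725] [ 0.26  0.24  1.61 -0.    1.29 -1.31]
```

View pics/wt.png

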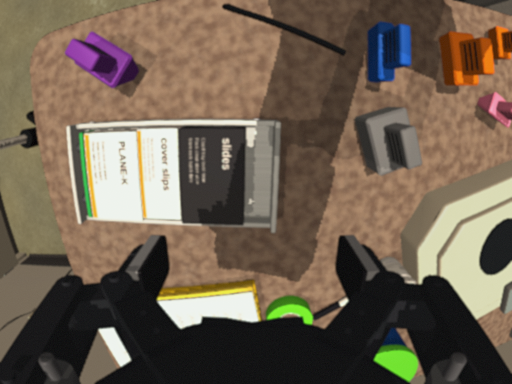

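View pics/ww.png

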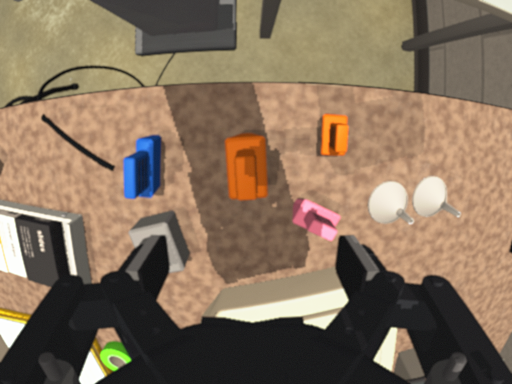

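The tray view shows the end wall at about (276,120)–(273,231) and the black carton's edge at x≈245. The wedge view shows the wedge's rim from (226,137) to (267,198). I enlarge both for exact corners.

```bash
python3 - <<'E'
import cv2,numpy as np
a=cv2.imread("pics/wt.png")[112:240,225:290];b=cv2.imread("pics/ww.png")[125:210,212:282]
A=cv2.resize(a,None,fx=4.5,fy=4.5,interpolation=2);B=cv2.resize(b,None,fx=6,fy=6,interpolation=2)
W=np.zeros((590,800,3),np.uint8);W[:A.shape[0],:A.shape[1]]=A;W[:B.shape[0],340:340+B.shape[1]]=B
cv2.imwrite("pics/zoom.png",W)
E
```

```text
(no output)
```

View pics/zoom.png

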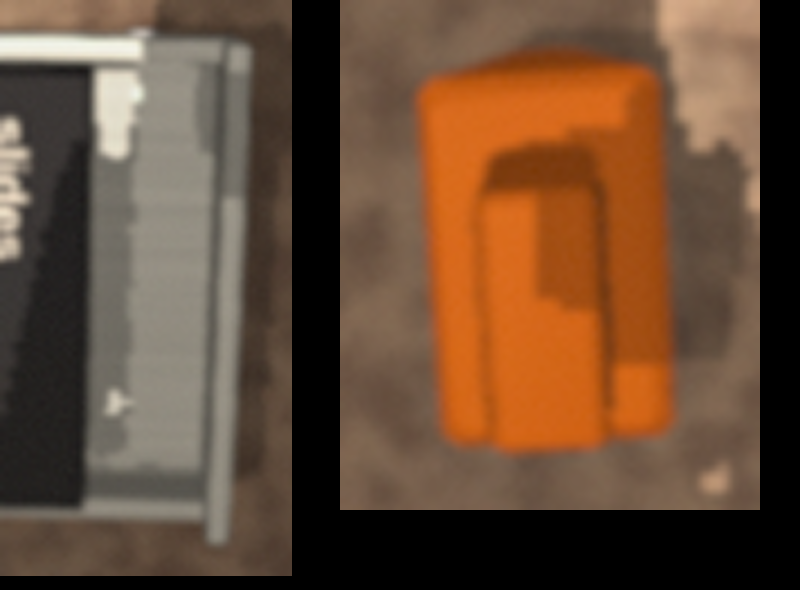

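```bash
python3 - <<'E'
from h import *
import json
D=json.load(open("cam.json"));M=lambda n:{k:np.array(v) for k,v in D[n].items()}
f=lambda z,k,ox,oy,x0:[[ox+(x-x0+.5)/k-.5,oy+(y+.5)/k-.5] for x,y in z]
def show(n,P):
    c=P.mean(0);l=np.linalg.norm(np.roll(P,-1,0)-P,axis=1);d=P[0]+P[1]-P[2]-P[3]
    print(n,P[:,:2].round(4).tolist(),"c",c.round(4),"sides",l.round(4),"axis deg",np.degrees(np.arctan2(d[1],d[0])))
m=M("ww")
show("rim",plane(m,f([(418,78),(660,66),(674,437),(444,446)],6,212,125,340),.048,1))
show("handle",plane(m,f([(484,192),(600,188),(607,445),(496,450)],6,212,125,340),.092,1))
m=M("wt")
Z=lambda p,z:plane(m,f(p,4.5,225,112,0),z,1)
W=Z([(228,42),(206,544),(250,44),(226,544)],.040);C=Z([(93,68),(82,508)],.040)
print("wall",W.round(4));print("carton",C.round(4))
u=W[0]-W[1];u/=np.linalg.norm(u);n=np.array([-u[1],u[0],0]);
print("wall len",np.linalg.norm(W[0]-W[1]),np.linalg.norm(W[2]-W[3]),"ang",np.degrees(np.arctan2(u[1],u[0])),"carton ang",np.degrees(np.arctan2(*(C[0]-C[1])[1::-1])))
print("gap",(W[0]-C)@n,"thick",(W[2]-W[0])@n)
s=Z([(70,38),(70,64),(150,503),(150,519)],.024);print("side",((s-W[1])@u).round(4),((W-W[1])@u).round(4))
mid=W[:2].mean(0);n=n*np.sign((mid-C[0])@n);print("mid",mid,"gap pt",mid-n*.02,n)
E
```

```text
rim [[0.3973, 0.2047], [0.3953, 0.248], [0.4648, 0.2513], [0.4666, 0.2081]] c [0.431 0.228 0.048] sides [0.0433 0.0696 0.0433 0.0694] axis deg -177.27940000203677
handle [[0.4101, 0.2188], [0.4095, 0.2369], [0.4516, 0.2381], [0.4525, 0.2201]] c [0.4309 0.2285 0.092 ] sides [0.0181 0.0421 0.018  0.0424] axis deg -178.30592098726143
wall [[ 0.5068 -0.0247  0.04  ]
 [ 0.6382 -0.0396  0.04  ]
 [ 0.5077 -0.0194  0.04  ]
 [ 0.6387 -0.0342  0.04  ]]
carton [[ 0.5103 -0.0578  0.04  ]
 [ 0.6247 -0.0716  0.04  ]]
wall len 0.1322723308788613 0.13189337591137415 ang 173.53582771774515 carton ang 173.14347054780853
gap [-0.03256787 -0.03335658] thick -0.005376811014806275
side [ 0.1313  0.1246  0.0048 -0.    ] [1.323e-01 0.000e+00 1.320e-01 1.000e-04]
mid [ 0.57248559 -0.03211076  0.04      ] gap pt [ 0.57023395 -0.05198361  0.04      ] [ 0.1125819   0.99364245 -0.        ]
```

All sizes agree: the rim is 43x70 (46x70 given, rounded edges), the handle 18x42, the wall 132 long and the gap 33 mm. Now I grasp, lift and bring the wedge above the gap.

```bash
python3 - <<'E'
from h import *
y=np.radians(182.0)
r.move_to([.431,.2283,.13],down(y))
r.move_l([.431,.2283,.071],max_speed=.1)
r.grip(0.0);print("w",r.get_gripper_width(),r.get_grasp_force(),r.get_eef_pos())
r.move_l([.431,.2283,.15],max_speed=.15)
print("w",r.get_gripper_width(),r.get_clock(),r.get_wrist_force())
yt=np.radians(173.4)
r.move_to([.5702,-.052,.14],down(yt));r.sleep(.2)
print(r.get_eef_pos(),r.get_clock(),r.get_wrist_force())
im=r.read_camera("wrist");s=r.read_camera("scene")
cv2.imwrite("pics/hold.png",np.hstack([cv2.resize(im,(400,300)),cv2.resize(s[150:300,200:400],(400,300))])[:,:,::-1])
E
```

```text
w 0.019647350709207537 58.41097354888916 [0.43122542 0.22833802 0.07124212]
w 0.019498011216878795 6.7833 [ 0.1991929   0.28876023 -0.99886363]
[ 0.57014006 -0.05089203  0.14014527] 8.175 [ 0.06098934 -0.0210744  -0.9570969 ]
```

View pics/hold.png

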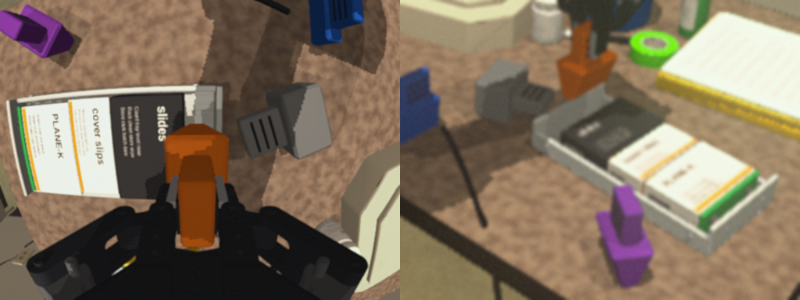

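The wedge is in hand above the gap, but on the way it knocked the grey block over. The block now lies beside the tray's end wall, around (285,120) in the left half. I check whether the wedge shifted in the grip before inserting it.

```bash
python3 - <<'E'
from h import *
im=r.read_camera("wrist");s=r.read_camera("scene");t=r.read_camera("top")
for n,i in(("w2",im),("s2",s),("t2",t)):cv2.imwrite(f"pics/{n}.png",i[:,:,::-1])
A=cv2.resize(im[90:320,190:430],(480,460),interpolation=2)
B=cv2.resize(s[145:235,225:305],(320,360),interpolation=2)
C=cv2.resize(t[140:215,205:315],(320,218),interpolation=2)
W=np.zeros((590,800,3),np.uint8);W[:460,:480]=A;W[:360,480:]=B;W[365:583,480:]=C
cv2.imwrite("pics/z2.png",W[:,:,::-1])
# project expected wedge points (upright in hand) into scene & wrist
P=r.get_eef_pos();Rz=R.from_rotvec(r.get_tcp_rot()).as_matrix();
pts=[(sx*w/2,sy*l/2,z) for z,w,l in((0,16,70),(48,46,70),(92,20,44)) for sx in(-1,1) for sy in(-1,1)]
for n,f in(("scene",0),("wrist",1)):
    m=r.camera_model(n);K=m["mtx"];E=m["extrinsics"];o=[]
    for a,b,z in pts:
        X=np.array(P)+Rz@np.array([b,a,71-z])/1000
        q=E[:3,:3].T@(X-E[:3,3]);q=np.array([q[0],-q[1],-q[2]])
        h=np.hypot(q[0],q[1]);k=np.arctan2(h,q[2])/h if f else 1/q[2]
        u,v=K[0,0]*q[0]*k+K[0,2],K[1,1]*q[1]*k+K[1,2]
        o.append((round((u-(190 if f else 225))*(2 if f else 4)+(0 if f else 480)),round((v-(90 if f else 145))*(2 if f else 4))))
    print(n,o)
E
```

```text
scene [(797, 183), (722, 225), (777, 173), (703, 214), (822, 127), (746, 168), (765, 99), (689, 138), (798, 63), (749, 88), (773, 52), (724, 75)]
wrist [(103, 318), (100, 132), (145, 318), (148, 132), (48, 391), (35, 165), (200, 391), (213, 165), (80, 455), (73, 283), (168, 455), (176, 283)]
```

View pics/z2.png

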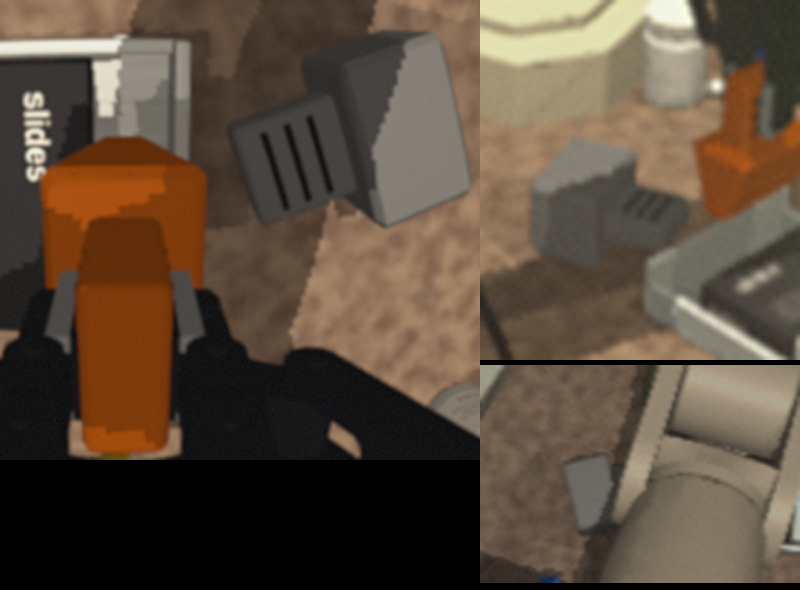

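The wedge sits in the grip exactly as expected: the projected corners match within about 3 mm. The grey block is clear of the tray and out of the way. Now I insert.

```bash
python3 - <<'E'
from h import *
t=np.array([.5702,-.0520])
r.move_l([*t,.105],max_speed=.08);r.sleep(.15)
p=np.array(r.get_eef_pos());e=t-p[:2];print(p,r.get_wrist_force());c=t+e
z=.098
while z>.068:
    r.move_l([*c,z],max_speed=.04)
    f=r.get_wrist_force();p=r.get_eef_pos();print(round(z,4),np.round(p,4),np.round(f,1))
    if f[2]>25 or np.hypot(f[0],f[1])>30:break
    z-=.004 if z>.08 else .0015
print(r.get_clock(),r.get_gripper_width())
E
```

```text
[ 0.57048563 -0.05208399  0.10553602] [ 0.1493769   0.54382439 -0.74604219]
0.098 [ 0.5697 -0.0518  0.0977] [-0.8 -0.2 -0.9]
0.094 [ 0.5698 -0.0519  0.0938] [ 0.  -0.9 -0.9]
0.09 [ 0.5698 -0.0519  0.0897] [-0.3  0.3 -1.9]
0.086 [ 0.5698 -0.0518  0.0857] [ 0.9  0.7 -1.2]
0.082 [ 0.5698 -0.0518  0.0817] [ 0.7  2.4 -1. ]
0.078 [ 0.5698 -0.0518  0.0777] [ 0.2  3.3 -0.5]
0.0765 [ 0.57   -0.0518  0.0766] [1.5 3.8 0.9]
0.075 [ 0.5702 -0.0518  0.0753] [2.4 5.3 4.4]
0.0735 [ 0.5703 -0.0519  0.0752] [-3.1  5.3 18.4]
0.072 [ 0.5704 -0.0519  0.0752] [-9.1  6.2 30.2]
11.7417 0.019105293020656174
```

A hard stop at z=0.0752 matches the tray floor height (0.071+0.004). I ease the pressure, release with a small opening, rise and look.

```bash
python3 - <<'E'
from h import *
c=np.array(r.get_eef_pos());
r.move_l([.5702,-.052,.0745],max_speed=.04);print(r.get_wrist_force())
r.grip(.036);print(r.get_gripper_width(),r.get_wrist_force())
r.move_l([.5702,-.052,.13],max_speed=.08)
r.move_l([.5702,-.052,.22],max_speed=.15)
r.move_to([.50,-.06,.26],down(np.radians(173.4)));r.sleep(.3)
m=r.camera_model("wrist");im=r.read_camera("wrist");s=r.read_camera("scene")
import json;json.dump({k:np.asarray(v).tolist() for k,v in m.items()},open("cam2.json","w"))
cv2.imwrite("pics/w3.png",im[:,:,::-1])
W=np.vstack([cv2.resize(im[90:290,60:360],(600,400),interpolation=2)[:,:],cv2.resize(s[185:275,250:400],(600,360)[:2],interpolation=2)[:190]])
cv2.imwrite("pics/fin.png",W[:,:,::-1]);print(r.get_clock(),r.get_wrist_force())
E
```

```text
[-1.52464922  3.66479272  9.96486998]
0.036119429322556296 [-0.07739969  0.42569742  0.04434739]
14.7083 [0.2351245  0.85722698 0.88212971]
```

View pics/fin.png

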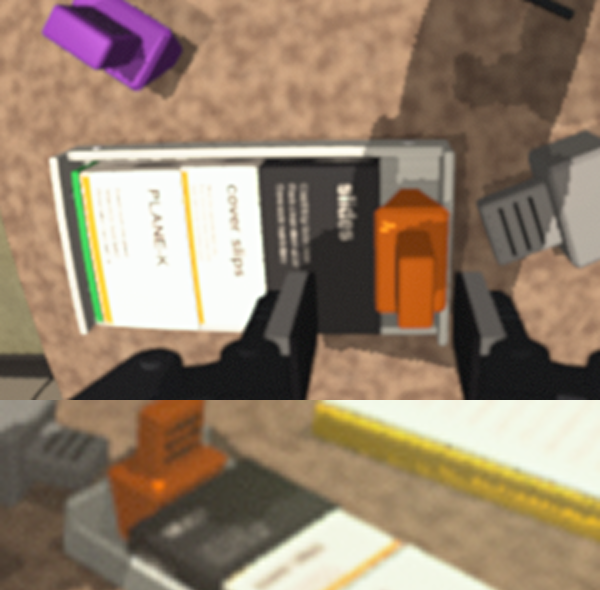

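The wedge stands upright in the gap at mid-width. The green plate is pressed at the other end, with the row tight and no gaps between the cartons. The stop height equals the grasp height plus the 4 mm floor, and the gripper is clear. I hand in.

```bash
python3 -c "
from rig import r
print(r.sign_off(),r.get_clock())"
```

```text
the job is handed in; nothing more can be done
the job is handed in; nothing more can be done
```

I handed the job in at about 15 s: the orange wedge is fully home on the tray floor with the row tight and the gripper clear, but on the way there I knocked over the grey block, which I left lying on the table beside the tray.

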